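Set out the still life

TASK

Set out the still life on the round board: stand the bronze urn in the middle of the square plinth and, from beside the board, the small cork-stoppered jar in the middle of the round plinth. Lay the wooden sanding block flat on the board midway between the paint tin and the round plinth, and put the tea light on top of the block, in its middle. Everything must stand upright on its base at the end.

Things in the scene. Friction and masses are not known exactly. Their poses are not given: they have to be found in the camera images.
- urn_mid (a point): Small dark bronze urn with a round foot, waisted, a belly and a tapering lid (all one piece), 55 mm across the foot, about 46 mm across the belly, 116 mm tall, about 0.3 kg. Loose, upright at the start, to the right of the board. The point is on its axis, half-way up (58 mm above its underside); its z axis points up out of the lid. Grip it round the belly, about 50 to 60 mm above its underside.
- jar_mid (a point): Small glass jar with a tan cork stopper (fixed), round, 46 mm across, 71 mm tall; the glass part is about 55 mm high. Loose, upright at the start, on the open table to the right of the board (the jars along the back wall have no part in this), about 0.14 kg. The point is on its axis, half-way up (35.5 mm above its underside); z axis up. Grip it round the glass.
- block_mid (a point): Wooden sanding block, a flat oblong 48 mm (its x axis) by 76 mm (its y axis) by 27 mm high (z axis), 0.07 kg. Loose, lying flat at the start, to the right of the board. The point is its centre (13.5 mm above its underside). It may lie either way on the board; lengthwise along the line from the tin to the round plinth leaves the fingers the most room.
- candle_mid (a point): Tea light: a small round pale cup with greenish wax, 38 mm across, 15 mm high, 15 g. Loose, upright at the start, to the right of the board. The point is its centre (7.5 mm above its underside); z axis up.
- square_plinth_top (a point): Low square dark wooden plinth fixed on the board: foot 80 mm square, top plate 76 mm square, 26 mm high. The point is the middle of its flat top; its x and y axes run along the sides.
- round_plinth_top (a point): Low round dark wooden plinth fixed on the board: foot 76 mm across, top 72 mm across, 36 mm high. The point is the middle of its flat top.
- tin: Round paint tin with a cream label and a grey lid, 78 mm across, 74 mm tall, fixed on the board and part of the still life. The origin is the middle of its underside, which lies on the board's upper face.
- board: Round flat light wooden board, 370 mm across, 8 mm thick, fixed on the left half of the table. The tin, the round plinth and the square plinth stand on it at the corners of an equal-sided triangle, each 210 mm from the other two (centre to centre); which stands at which corner, and how the triangle is turned, varies. The origin is the middle of its underside, on the table (upper face 8 mm above); its yaw has no use.
Mind the look-alikes: they are no part of the job. Leave any pink or red look-alike of the part that bears block_mid alone.

How it is judged (in metres and radians):
At the end, for the whole second after the job is handed in: Urn on the square plinth and jar on the round plinth, within 12 mm of their middles; block flat on the board within 15 mm of midway between tin and round plinth; tea light on the block within 12 mm of its middle; all upright within 0.12 rad, released, at rest (horizontal distance between urn_mid and square_plinth_top below 0.012 m and z of urn_mid in the frame of square_plinth_top between 0.052 and 0.064 m and horizontal distance between jar_mid and round_plinth_top below 0.012 m and z of jar_mid in the frame of round_plinth_top between 0.0295 and 0.0415 m and horizontal distance between block_mid and tin between 0.09 and 0.12 m and horizontal distance between block_mid and round_plinth_top between 0.09 and 0.12 m and horizontal distance between block_mid and square_plinth_top between 0.1669 and 0.1969 m and z of block_mid in the frame of tin between 0.0075 and 0.0195 m and horizontal distance between candle_mid and block_mid below 0.012 m and z of candle_mid in the frame of block_mid between 0.015 and 0.027 m and angle between each of urn_mid, jar_mid, block_mid, candle_mid's own z axis and vertical below 0.12 rad and linear speed of each of urn, jar, block, candle below 0.02 m/s and angular speed of each of urn, jar, block, candle below 0.3 rad/s); the robot touches nothing.
It also fails if it takes over 120 s, if anything falls off the work surface, if the arm or the gripper's body presses on something with over 40 N, if the wrist force passes 120 N, or if a joint passes its speed limit or range.

ROBOT

A 6-joint arm with a two-finger parallel gripper is mounted at the origin on a cart in front of the work surface, level with it; the furniture and walls round the work are solid. World frame = base frame: x ahead of the robot, y to its left, z up, the work surface at z = 0. Lengths are in mm, angles in degrees, forces in N, time in s.
With the tool pointing down it reaches from about 300 to 850 mm from the base axis. Payload 4.2 kg.
Tool frame: the origin (TCP) lies at the very end of the fingers, on their centre line; the grasp point (between the pads) lies 19 mm behind it; z points along the fingers, y is the line along which they close (so a half turn about z gives the same grasp; the last joint's range is limited). The gripper opens to 91 mm and grips with 3 to 60 N. Pads are 32 mm wide; open, the fingers measure 118 mm over their backs; the gripper's body (76 mm by 178 mm) begins 60 mm behind the grasp point.
Start: joints at [68.526, 18.312, 89.639, -0, 72.044, -1.146], TCP at [199.76, 539.202, 213.976] pointing down, gripper open.
Joint ranges: [-177.97, 177.97], [-48.28, 115.42], [12.27, 149.76], [-77.06, 257.06], [2.81, 150.46], [-146.56, 146.56]. Speed limits (degrees/s): [147.25, 147.25, 180, 180, 180, 180].

INTERFACE

Orientations are given as [roll, pitch, yaw] about the fixed x, y, z axes, in that order (R = Rz(yaw) Ry(pitch) Rx(roll)).
In Python, from workcell import env, eyes gives the robot as it stands.
- The arm moves only by the tool send_rows, never from a script. Its argument "targets" is text: rows parted by semicolons, each of 7 numbers parted by spaces: the shift along the tool's x, y, z in m, then the turn, a rotation vector about the tool's x, y, z in degrees, then the opening in per cent of the stroke, from 0 (shut) to 100 (fully open). A call has 1 to 12 rows; each row is the pose to reach, as a shift and turn from the pose commanded when the call began, along the tool's axes at that moment; what a row does not reach only later rows make up. A row lasts 1/12 s, in which the tool goes at most 41.7 mm and 7.16 degrees, less where a joint would pass 70% of its speed; a pose out of reach is approached as far as the arm can. A call with a gripper value outside its range is refused whole. The fingers move at their own pace and stop on an object; "grip_force" is the grip in N (left out, the last holds). Time passes only in rows, so rows that repeat a pose let the fingers close. It gives the time, the measured TCP pose, the force, the opening and the grip force at its end, in the units of the state.
- env.state(): the state, without advancing time (a new reading comes with each control period).
- eyes.grab_frame(name): name is "scene" or "side" or "wrist"; returns a dict with "image" (384x512x3 uint8, blue, green, red), "fovy" (degrees; the focal length in pixels is half the picture's height over the tangent of half this angle, whatever the lens; pixels are square), "cx", "cy" (the principal point, pixels), "D" ([k1, k2, p1, p2, k3] as OpenCV has them; the pictures are not rectified), "eye" and "attitude" of the camera in the world. Camera axes: x right, y up, looking along -z (the intrinsics and any distortion apply to the point x, -y, -z); pixel columns grow to the right and rows downward; lengths in mm; the calibration is good to about 2 mm. A picture is of the moment at which its call begins. There is no depth.
- env.job_done(): hands the job in; it is judged then, once.
The state is a dict: "time_s": time; "qpos": joint angles; "qvel": joint speeds; "effort": joint torques, N m; "ee_pos": TCP position; "ee_rot": TCP orientation; "force": force on the tool from outside, world axes, zero at the start; "torque": the same for the moment, N m; "gripper_width": finger opening in mm; "gripper_force": force on a finger pad.
Only numpy, scipy, OpenCV 4.12 (cv2) and the standard library are available. Lean on these libraries where they do the work, as an engineer would, in place of code of your own. Each camera call takes 0.05 s, during which the arm holds its last target. There are 200 camera calls.

## Working session

There is one attempt and no reset: what is moved stays moved. The work goes in short steps, Python scripts to look and compute and a tool call to move; the robot and the scene stay as the last step left them, time stands still between calls to the robot, and variables do not carry over. Pictures are saved under pics/ and viewed, at most 14 in all, crops included, and the job is handed in when it is done.

Besides the shell and the picture viewer there is one more tool, called after "Emit:" as name(argument=value, ...) on one line, values as JSON. send_rows: Moves the arm, as the interface text tells. Its arguments: {"type":"object","properties":{"targets":{"type":"string"},"grip_force":{"type":"number"}},"required":["targets"]}

```bash
mkdir -p pics; ls; cat > h.py <<'E'
import numpy as np, cv2
from scipy.spatial.transform import Rotation as Rt
from workcell import env, eyes
def grab(n,fn=None):
    f=eyes.grab_frame(n)
    if fn: cv2.imwrite('pics/'+fn+'.png',f['image'])
    return f
E
python3 - <<'E'
from h import *
import pickle
d={}
for n in ['scene','side','wrist']:
    f=grab(n,n+'0'); d[n]=f
    print(n,{k:v for k,v in f.items() if k!='image'})
pickle.dump(d,open('f0.pkl','wb'))
a=[d[n]['image'] for n in ['scene','side']]
print(env.state())
E
```

```text
pics
scene {'fovy': 42.62757651025049, 'cx': 256.79664539572815, 'cy': 192.58842059155515, 'D': array([-0.00929741,  0.        ,  0.        ,  0.        ,  0.        ]), 'eye': array([-524.47924215, -595.39374215,  599.07256871]), 'attitude': array([ 65.89545639,  -1.30205597, -61.16672066])}
side {'fovy': 56.33588503920873, 'cx': 254.25121438460656, 'cy': 187.46311282587155, 'D': array([-0.03944256,  0.        ,  0.        ,  0.        ,  0.        ]), 'eye': array([511.73601783, 954.4908912 , 747.1443652 ]), 'attitude': array([  55.51402929,   -1.42686328, -178.52926152])}
wrist {'fovy': 69.99700798598374, 'cx': 250.1568457330058, 'cy': 189.8896160506252, 'D': array([0.01379349, 0.        , 0.        , 0.        , 0.        ]), 'eye': array([128.3904768 , 565.08249951, 383.31180655]), 'attitude': array([-15.34744118,   0.07541535,  69.61210342])}
{'time_s': 0.15, 'qpos': array([ 6.85242593e+01,  1.83429508e+01,  8.96901919e+01, -2.05914077e-03,
        7.20445656e+01, -1.14683023e+00]), 'qvel': array([-0.03474031, -0.30379114, -0.23499023,  0.00316183, -0.00720635,
       -0.01906165]), 'effort': array([ 5.66305280e-04, -4.12778234e+01, -2.32155329e+01,  7.25986948e-02,
        4.35282185e-02, -1.07443482e-04]), 'ee_pos': array([199.63825943, 538.82142688, 213.31726344]), 'ee_rot': array([-1.79922268e+02,  4.02296670e-04,  1.59671726e+02]), 'force': array([-0.51014849,  0.53369037, -1.1126249 ]), 'torque': array([-0.01090415, -0.076937  ,  0.00796691]), 'gripper_force': 0.0, 'gripper_width': 91.14688757644062}
```

View pics/scene0.png

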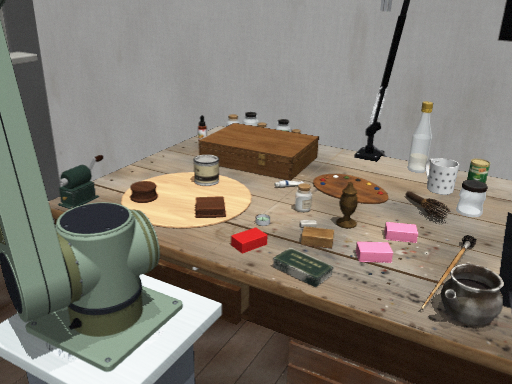

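View pics/side0.png

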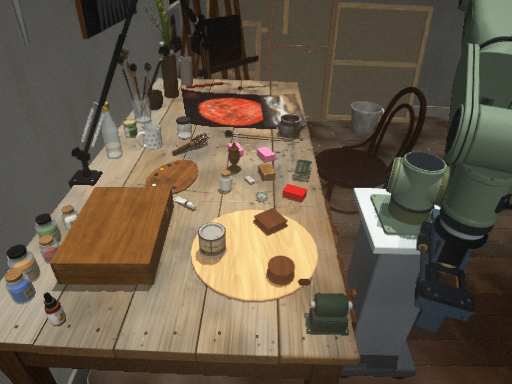

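View pics/wrist0.png

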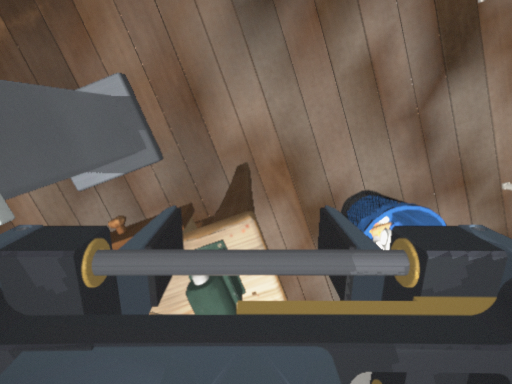

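The scene shows tin (206,170), round plinth (144,190), square plinth (210,206), jar (303,198), urn (347,205), block (317,238), tea light (263,219). In the side view they are at (212,238), (282,269), (270,220), (225,182), (235,155), (266,172) and (262,197). The wrist camera sees no part of the work yet. I'll enlarge both views.

```bash
python3 - <<'E'
import cv2,numpy as np
a=cv2.imread('pics/scene0.png')[140:265,115:375]; b=cv2.imread('pics/side0.png')[135:305,180:330]
cv2.imwrite('pics/sc1.png',cv2.resize(a,None,fx=3,fy=3,interpolation=cv2.INTER_CUBIC))
cv2.imwrite('pics/sd1.png',cv2.resize(b,None,fx=3.5,fy=3.5,interpolation=cv2.INTER_CUBIC))
E
```

```text
(no output)
```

View pics/sc1.png

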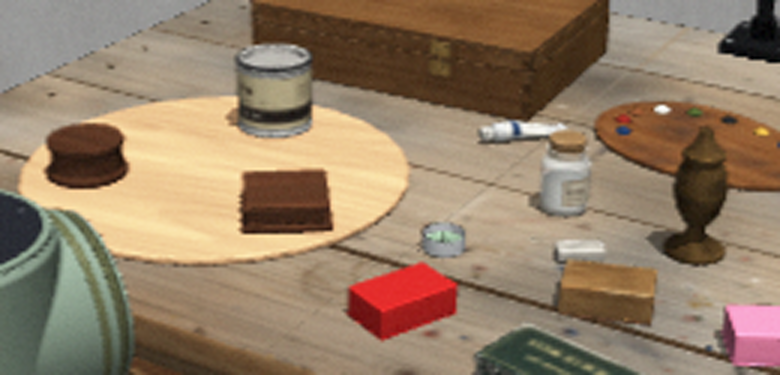

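View pics/sd1.png

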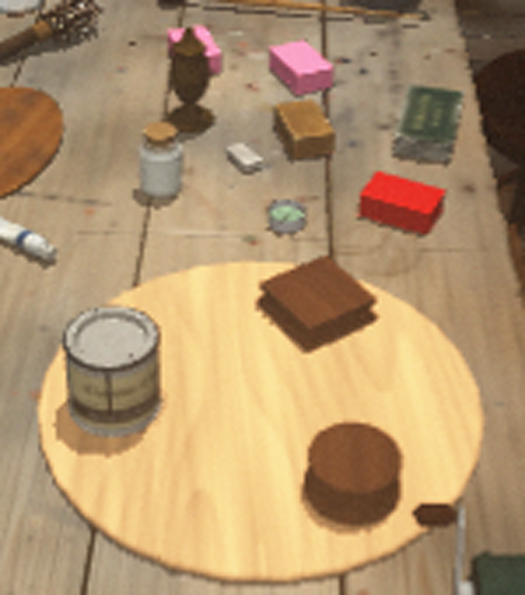

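The enlarged crops give clear top centres; I'll use known-height rays from both cameras.

```bash
cat >> h.py <<'E'
def K(f):
    h=f['image'].shape[0]; F=h/2/np.tan(np.radians(f['fovy'])/2)
    return np.array([[F,0,f['cx']],[0,F,f['cy']],[0,0,1]])
def rot(f): return Rt.from_euler('xyz',f['attitude'],degrees=True).as_matrix()@np.diag([1,-1,-1])
def plane(f,uv,z):
    p=cv2.undistortPoints(np.array(uv,float).reshape(-1,1,2),K(f),f['D'])[:,0]
    d=np.c_[p,np.ones(len(p))]@rot(f).T
    return (f['eye']+d*((z-f['eye'][2])/d[:,2])[:,None])[:,:2]
def proj(f,P):
    R=rot(f).T; P=np.array(P,float).reshape(-1,3)
    return cv2.projectPoints(P,cv2.Rodrigues(R)[0],-R@f['eye'],K(f),f['D'])[0][:,0]
def pose():
    s=env.state(); return s['ee_pos'],Rt.from_euler('xyz',s['ee_rot'],degrees=True)
E
python3 - <<'E'
from h import *
import pickle
d=pickle.load(open('f0.pkl','rb'))
P=dict(tin=(82,(274,55),(111,337)),round=(44,(86,137),(354,453)),square=(34,(286,188),(319,296)),jar=(71,(569,139),(160,131)),urn=(116,(706,130),(188,31)),block=(27,(608,278),(303,119)),candle=(15,(443,231),(287,211)))
for k,(z,a,b) in P.items():
    A=plane(d['scene'],[np.array(a)/3+(115,140)],z)[0];B=plane(d['side'],[np.array(b)/3.5+(180,135)],z)[0]
    print(k,A.round(1),B.round(1))
print(plane(d['side'],np.array([(274,107),(310,100),(334,130),(293,139)])/3.5+(180,135),27).round())
print(plane(d['scene'],np.array([(563,262),(657,266),(652,296),(558,290)])/3+(115,140),27).round())
print(plane(d['side'],np.array([(262,297),(330,257),(375,298),(308,332)])/3.5+(180,135),34).round())
s=d['wrist']; p,R=pose()
print('cam in tool',R.inv().apply(s['eye']-p), (R.inv()*Rt.from_matrix(rot(s))).as_matrix().round(3))
E
```

```text
tin [635.8 204.4] [632.4 207.6]
round [442.6 286.4] [440.1 286.2]
square [465.   76.7] [463.5  89.2]
jar [ 620.6 -127.4] [ 623.4 -117.8]
urn [ 602.4 -258.7] [ 604.4 -250.2]
block [ 471.6 -230.3] [ 476.6 -222.5]
candle [496.8 -65.9] [492.5 -65.1]
[[ 509. -246.]
 [ 469. -264.]
 [ 443. -202.]
 [ 487. -181.]]
[[ 478. -188.]
 [ 512. -257.]
 [ 462. -272.]
 [ 432. -204.]]
[[514.  93.]
 [453.  32.]
 [414.  89.]
 [474. 138.]]
cam in tool [  75.9321628    -0.35652607 -169.99474902] [[-0.001 -0.964 -0.265]
 [ 1.    -0.001 -0.   ]
 [-0.    -0.265  0.964]]
```

```bash
cat > m.py <<'E'
import sys
from h import *
# usage: m.py x y z yclose_angle(mod 180) -> shift (m) and turn (deg) in tool axes now
x,y,z,a=map(float,sys.argv[1:5])
p,R=pose()
ya=R.apply([0,1,0]); t=(a-np.degrees(np.arctan2(ya[1],ya[0]))+90)%180-90
q=Rt.from_euler('xyz',[180,0,np.degrees(np.arctan2(ya[1],ya[0]))+t+90],degrees=True)
st=env.state()
print('t',st['time_s'],'pos',p.round(1),'q',st['qpos'].round(0),'w',round(st['gripper_width'],1))
print('shift',(R.inv().apply(np.array([x,y,z])-p)/1000).round(4),'turn',(R.inv()*q).as_rotvec(degrees=True).round(1))
E
python3 m.py 475 -226 220 25
```

```text
t 0.15 pos [199.6 538.8 213.3] q [69. 18. 90. -0. 72. -1.] w 91.1
shift [-0.5239 -0.6215 -0.0058] turn [-0.1  0.  44.7]
```

Emit:
send_rows(targets="-0.524 -0.622 -0.006 0 0 44.7 100;-0.524 -0.622 -0.006 0 0 44.7 100;-0.524 -0.622 -0.006 0 0 44.7 100;-0.524 -0.622 -0.006 0 0 44.7 100;-0.524 -0.622 -0.006 0 0 44.7 100;-0.524 -0.622 -0.006 0 0 44.7 100;-0.524 -0.622 -0.006 0 0 44.7 100;-0.524 -0.622 -0.006 0 0 44.7 100;-0.524 -0.622 -0.006 0 0 44.7 100;-0.524 -0.622 -0.006 0 0 44.7 100;-0.524 -0.622 -0.006 0 0 44.7 100;-0.524 -0.622 -0.006 0 0 44.7 100")

```text
time_s: 1.15
ee_pos: [368.9, 66.7, 217.8]
ee_rot: [180.0, -0.0, 115.0]
force: [1.0, 0.5, 0.1]
gripper_width: 91.4
gripper_force: 0.0
```

```bash
python3 m.py 475 -226 220 25
```

```text
t 1.15 pos [368.9  66.7 217.8] q [  8.  -0. 112.   0.  68. -16.] w 91.4
shift [-0.3101 -0.0275 -0.0023] turn [ 0. -0. -0.]
```

Emit:
send_rows(targets="-0.31 -0.028 -0.002 0 0 0 100;-0.31 -0.028 -0.002 0 0 0 100;-0.31 -0.028 -0.002 0 0 0 100;-0.31 -0.028 -0.002 0 0 0 100;-0.31 -0.028 -0.002 0 0 0 100;-0.31 -0.028 -0.002 0 0 0 100;-0.31 -0.028 -0.002 0 0 0 100;-0.31 -0.028 -0.002 0 0 0 100;-0.31 -0.028 -0.002 0 0 0 100;-0.31 -0.028 -0.002 0 0 0 100")

```text
time_s: 1.98
ee_pos: [474.1, -224.6, 218.8]
ee_rot: [-180.0, -0.1, 114.9]
force: [-0.3, 0.8, 0.2]
gripper_width: 91.1
gripper_force: 0.0
```

```bash
python3 - <<'E'
from h import *
import pickle
f=grab('wrist','w1'); pickle.dump(f,open('w1.pkl','wb')); print(pose()[0])
E
```

```text
[ 473.8353926  -223.53190135  219.03816186]
```

View pics/w1.png

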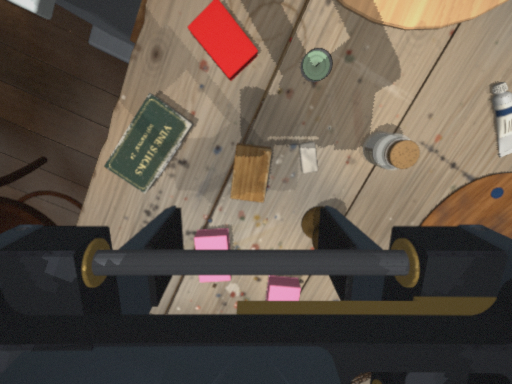

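The wrist view shows the block at about (251,173), tea light (316,64), jar cork (405,153), with the white eraser just right of the block at (308,157). Enlarging around the block.

```bash
python3 - <<'E'
import cv2
a=cv2.imread('pics/w1.png')[30:220,210:430]
cv2.imwrite('pics/w1c.png',cv2.resize(a,None,fx=3,fy=3,interpolation=cv2.INTER_CUBIC))
E
```

```text
(no output)
```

View pics/w1c.png

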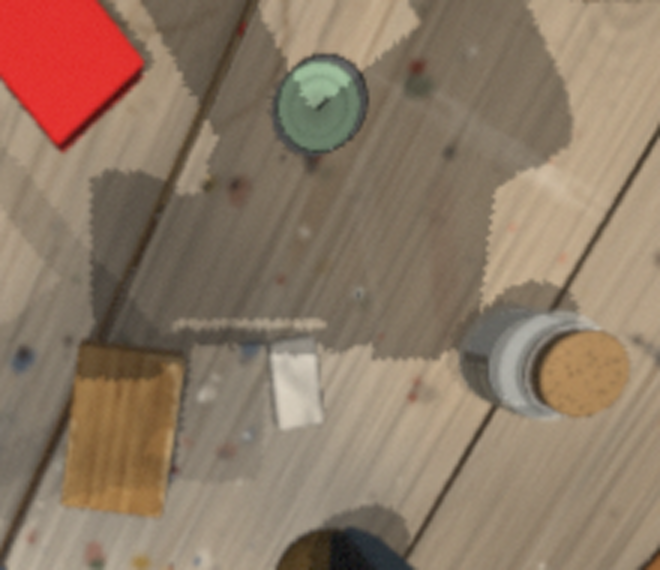

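Block top corners in the crop: (81,347), (184,356), (160,516), (62,502); tea light centre (321,104); cork centre (583,373).

```bash
python3 - <<'E'
from h import *
import pickle
f=pickle.load(open('w1.pkl','rb'))
c=lambda l:np.array(l)/3.+(210,30)
q=plane(f,c([(81,347),(184,356),(160,516),(62,502)]),27); print(q.round(1),q.mean(0))
for e in (q[1]-q[0],q[2]-q[3],q[2]-q[1],q[3]-q[0]): print(np.hypot(*e),np.degrees(np.arctan2(e[1],e[0])))
print('candle',plane(f,c([(321,104)]),15),'jar',plane(f,c([(583,373)]),71), 'eraser',plane(f,c([(270,345),(320,420)]),10))
E
python3 m.py 475 -226 9 22
```

```text
[[ 442.  -199.2]
 [ 484.5 -183.9]
 [ 506.7 -254.6]
 [ 462.9 -267.5]] [ 474.01011888 -226.29935552]
45.23813976220999 19.840564845450604
45.62034912418704 16.309456946802715
74.15134809814317 -72.62395785016761
71.35809352866018 -72.95809925801105
candle [[491.98630115 -66.71060033]] jar [[ 621.65505989 -122.20632023]] eraser [[ 519.98902156 -164.19596284]
 [ 557.32320025 -185.29584396]]
t 2.0333 pos [ 473.8 -223.5  219. ] q [-27.  14.  96.   0.  71. -51.] w 91.2
shift [-3.1e-03  2.0e-04  2.1e-01] turn [-0.  -0.1  2.9]
```

Emit:
send_rows(targets="-0.0026 -0.001 0.04 0 0 7.4 100;-0.0026 -0.001 0.08 0 0 7.4 100;-0.0026 -0.001 0.12 0 0 7.4 100;-0.0026 -0.001 0.15 0 0 7.4 100;-0.0026 -0.001 0.18 0 0 7.4 100;-0.0026 -0.001 0.2 0 0 7.4 100;-0.0026 -0.001 0.214 0 0 7.4 100;-0.0026 -0.001 0.214 0 0 7.4 100;-0.0026 -0.001 0.214 0 0 7.4 0;-0.0026 -0.001 0.214 0 0 7.4 0;-0.0026 -0.001 0.214 0 0 7.4 0;-0.0026 -0.001 0.214 0 0 7.4 0", grip_force=15)

```text
time_s: 3.03
ee_pos: [475.5, -227.0, 6.9]
ee_rot: [179.9, 0.1, 107.6]
force: [-0.4, 0.1, 0.0]
gripper_width: 67.5
gripper_force: 0.0
```

Emit:
send_rows(targets="0 0 0 0 0 0 0;0 0 0 0 0 0 0;0 0 0 0 0 0 0;0 0 -0.03 0 0 0 0;0 0 -0.06 0 0 0 0;0 0 -0.09 0 0 0 0;0 0 -0.12 0 0 0 0;0 0 -0.15 0 0 0 0;0 0 -0.18 0 0 0 0;0 0 -0.18 0 0 0 0")

```text
time_s: 3.87
ee_pos: [477.7, -228.5, 191.7]
ee_rot: [179.5, 0.5, 107.6]
force: [-0.2, -0.7, -0.1]
gripper_width: 47.5
gripper_force: 15.0
```

```bash
python3 m.py 538 246 130 67.5
```

```text
t 3.8667 pos [ 477.7 -228.5  191.7] q [-27.  15.  98.   0.  66. -44.] w 47.5
shift [0.4347 0.2001 0.0599] turn [  0.3   0.7 -49.9]
```

Emit:
send_rows(targets="0.435 0.2 0 0 0 -50 0;0.435 0.2 0 0 0 -50 0;0.435 0.2 0 0 0 -50 0;0.435 0.2 0 0 0 -50 0;0.435 0.2 0 0 0 -50 0;0.435 0.2 0 0 0 -50 0;0.435 0.2 0 0 0 -50 0;0.435 0.2 0 0 0 -50 0;0.435 0.2 0 0 0 -50 0;0.435 0.2 0 0 0 -50 0;0.435 0.2 0 0 0 -50 0;0.435 0.2 0 0 0 -50 0")

```text
time_s: 4.87
ee_pos: [533.8, 252.7, 184.6]
ee_rot: [179.9, -0.1, 157.7]
force: [0.3, 0.2, -0.7]
gripper_width: 48.0
gripper_force: 15.0
```

Emit:
send_rows(targets="0 0 0 0 0 0 0;0 0 0 0 0 0 0;0 0 0 0 0 0 0")

```text
time_s: 5.12
ee_pos: [533.5, 247.2, 184.9]
ee_rot: [-179.9, -0.1, 157.6]
force: [-0.5, -0.5, -1.4]
gripper_width: 48.0
gripper_force: 15.0
```

```bash
python3 - <<'E'
from h import *
import pickle
f=grab('wrist'); pickle.dump(f,open('w2.pkl','wb')); print(pose()[0])
cv2.imwrite('pics/w2.png',cv2.resize(f['image'],None,fx=1.5,fy=1.5,interpolation=cv2.INTER_CUBIC))
E
```

```text
[533.64611408 246.83169508 185.17306042]
```

View pics/w2.png

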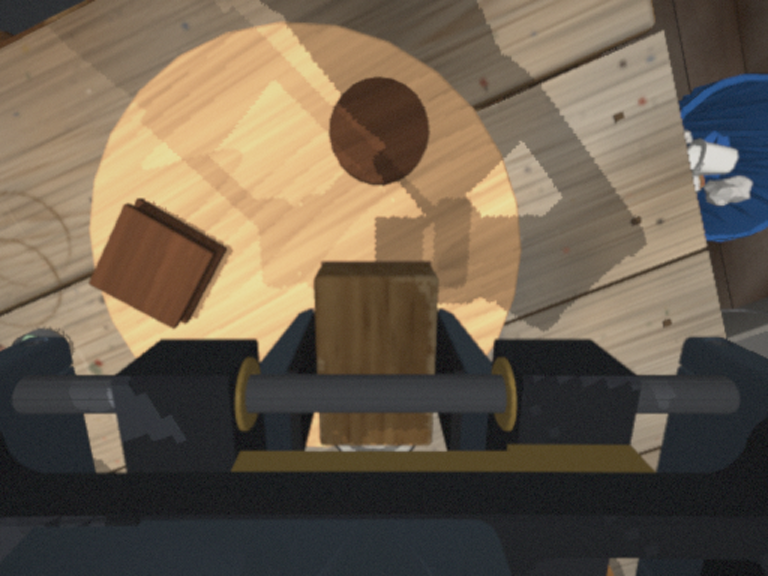

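The block is held squarely; the round plinth's top is centred at (379,131), square-top corners at (131,205), (222,250), (177,326), (90,283); block top spans x 316–436, y 276–445.

```bash
python3 - <<'E'
from h import *
import pickle
f=pickle.load(open('w2.pkl','rb'))
c=lambda l:np.array(l)/1.5
print('round',plane(f,c([(379,131)]),44)); q=plane(f,c([(131,205),(222,250),(177,326),(90,283)]),34); print('sq',q.round(),q.mean(0))
print('blk',plane(f,c([(318,276),(436,276),(436,444),(320,445)]),206).round(1),plane(f,c([(318,276),(436,276),(436,444),(320,445)]),206).mean(0))
p=dict(r=plane(f,c([(379,131)]),44)[0],s=q.mean(0))
# triangle fit: rotation+translation of ideal triangle with all estimates
T=np.array([634,206]);S=(p['s']*2+[464,83])/3;Rr=(p['r']*2+[441,286])/3
ideal=np.array([[0,0],[210,0],[105,210*np.sin(np.pi/3)]]); A=np.array([T,Rr,S])
cen=A.mean(0); best=None
for sg in (1,-1):
    I=(ideal-ideal.mean(0))*[1,sg]; H=I.T@(A-cen); U,s,V=np.linalg.svd(H); R=V.T@U.T
    if np.linalg.det(R)>0: 
        B=I@R.T+cen; print(sg,B.round(1),(A-B).round(1),'mid',B[:2].mean(0), 'centre',cen)
E
```

```text
round [[438.25300538 288.86591742]]
sq [[414.  94.]
 [472. 141.]
 [514.  76.]
 [455.  31.]] [463.93116185  85.44594164]
blk [[489.7 241.8]
 [506.5 282.5]
 [574.6 257.3]
 [556.5 212.2]] [531.83290858 248.46312191]
1 [[632.8 206.7]
 [440.2 290.2]
 [464.1  81.6]] [[ 1.2 -0.7]
 [-1.  -2.3]
 [-0.2  3. ]] mid [536.49353713 248.46416747] centre [512.37425939 192.84707979]
```

Emit:
send_rows(targets="-0.0034 0.0022 0.04 0 0 0 0;-0.0034 0.0022 0.08 0 0 0 0;-0.0034 0.0022 0.12 0 0 0 0;-0.0034 0.0022 0.14 0 0 0 0;-0.0034 0.0022 0.155 0 0 0 0;-0.0034 0.0022 0.163 0 0 0 0;-0.0034 0.0022 0.168 0 0 0 0;-0.0034 0.0022 0.17 0 0 0 0;-0.0034 0.0022 0.17 0 0 0 0;-0.0034 0.0022 0.17 0 0 0 0")

```text
time_s: 6.0
ee_pos: [538.8, 249.0, 16.8]
ee_rot: [179.9, 0.1, 157.6]
force: [-0.5, 0.7, -0.4]
gripper_width: 47.9
gripper_force: 15.0
```

Emit:
send_rows(targets="0.001 -0.001 0.001 0 0 0 0;0.001 -0.001 0.002 0 0 0 0;0.001 -0.001 0.003 0 0 0 0;0.001 -0.001 0.003 0 0 0 0;0.001 -0.001 0.003 0 0 0 0")

```text
time_s: 6.42
ee_pos: [536.9, 248.5, 13.9]
ee_rot: [180.0, 0.0, 157.6]
force: [-1.6, -1.2, 6.7]
gripper_width: 48.1
gripper_force: 15.0
```

Emit:
send_rows(targets="0 0 0 0 0 0 60;0 0 0 0 0 0 90;0 0 0 0 0 0 90;0 0 -0.02 0 0 0 100;0 0 -0.06 0 0 0 100;0 0 -0.1 0 0 0 100;0 0 -0.14 0 0 0 100;0 0 -0.17 0 0 0 100;0 0 -0.17 0 0 0 100")

```text
time_s: 7.17
ee_pos: [540.3, 250.0, 190.0]
ee_rot: [179.4, 0.6, 157.6]
force: [0.8, -0.1, 0.9]
gripper_width: 91.4
gripper_force: 0.0
```

```bash
python3 m.py 492 -66.5 100 90; python3 - <<'E'
from h import *
import pickle
f=grab('wrist'); pickle.dump(f,open('w3.pkl','wb')); print(pose()[0])
q=cv2.imwrite('pics/w3.png',cv2.resize(f['image'][140:320,150:350],None,fx=3,fy=3,interpolation=cv2.INTER_CUBIC))
E
```

```text
t 7.1667 pos [540.3 250.  190. ] q [ 24.  21.  90.   0.  69. -44.] w 91.4
shift [-0.0753 -0.3119  0.0876] turn [  0.5   0.7 -22.4]
[538.71346339 249.31965606 186.57137326]
```

View pics/w3.png

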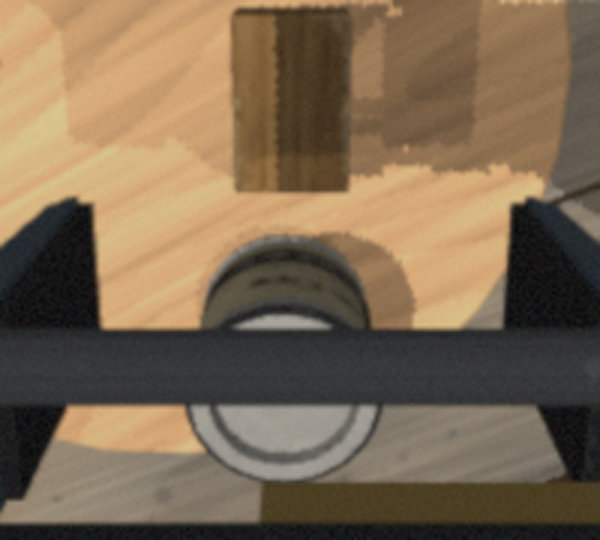

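The block lies flat at crop corners (232,12)–(349,191) and the tin lid is centred near (284,386).

```bash
python3 - <<'E'
from h import *
import pickle
f=pickle.load(open('w3.pkl','rb'))
c=lambda l:np.array(l)/3.+(150,140)
q=plane(f,c([(232,12),(349,12),(349,191),(236,191)]),35);print(q.round(1),q.mean(0))
t=plane(f,c([(187,386),(381,386),(284,482)]),82);print(t,t[:2].mean(0))
print(np.hypot(*(t[:2].mean(0)-q.mean(0))))
E
python3 m.py 492 -66.5 100 90;
```

```text
[[492.5 242.1]
 [510.  284.4]
 [578.8 257.2]
 [560.7 213.9]] [535.48906531 249.41733026]
[[611.72319034 174.46827174]
 [640.45792315 242.60760394]
 [665.58186076 191.88853208]] [626.09055675 208.53793784]
99.3969565703785
t 7.2167 pos [538.7 249.3 186.6] q [ 24.  21.  90.   0.  69. -44.] w 91.5
shift [-0.0768 -0.3103  0.0851] turn [  0.3   0.4 -22.4]
```

Emit:
send_rows(targets="-0.077 -0.31 0 0 0 -22.4 100;-0.077 -0.31 0 0 0 -22.4 100;-0.077 -0.31 0 0 0 -22.4 100;-0.077 -0.31 0 0 0 -22.4 100;-0.077 -0.31 0 0 0 -22.4 100;-0.077 -0.31 0.02 0 0 -22.4 100;-0.077 -0.31 0.05 0 0 -22.4 100;-0.077 -0.31 0.085 0 0 -22.4 100;-0.077 -0.31 0.085 0 0 -22.4 100;-0.077 -0.31 0.085 0 0 -22.4 100;-0.077 -0.31 0.085 0 0 -22.4 100;-0.077 -0.31 0.085 0 0 -22.4 100")

```text
time_s: 8.22
ee_pos: [490.1, -67.0, 97.8]
ee_rot: [180.0, 0.0, 180.0]
force: [0.9, 0.3, 0.4]
gripper_width: 91.4
gripper_force: 0.0
```

```bash
python3 m.py 492 -66.5 3 90; python3 - <<'E'
from h import *
f=grab('wrist')
im=f['image']; u=proj(f,[[492,-66.5,15]])[0]; print(u)
hsv=cv2.cvtColor(im,cv2.COLOR_BGR2HSV); m=cv2.inRange(hsv,(45,40,40),(90,255,255)); 
n,l,st,ce=cv2.connectedComponentsWithStats(m)
for i in range(1,n):
    if st[i,4]>60: print(st[i],ce[i],plane(f,[ce[i]],15),plane(f,[st[i,:2]+st[i,2:4]/2],15))
E
```

```text
t 8.2167 pos [490.1 -67.   97.8] q [ -9.  17. 110.   0.  53. -99.] w 91.4
shift [-0.0019  0.0005  0.0948] turn [ 0.  0. -0.]
[250.5694463 198.2934324]
[   0    0   85   58 2779] [48.75782656 23.79560993] [[ 343.63617979 -229.97709652]] [[ 347.42119634 -235.78019274]]
[234 180  35  32 761] [250.69382392 195.56504599] [[489.25558875 -66.37737181]] [[489.69349741 -65.60206982]]
```

Emit:
send_rows(targets="0 0.0006 0.04 0 0 0 100;0 0.0006 0.07 0 0 0 100;0 0.0006 0.088 0 0 0 100;0 0.0006 0.0945 0 0 0 100;0 0.0006 0.0945 0 0 0 100;0 0.0006 0.0945 0 0 0 0;0 0.0006 0.0945 0 0 0 0;0 0.0006 0.0945 0 0 0 0;0 0.0006 0.0945 0 0 0 0;0 0.0006 0.0945 0 0 0 0;0 0.0006 0.0945 0 0 0 0;0 0.0006 0.0945 0 0 0 0", grip_force=6)

```text
time_s: 9.27
ee_pos: [489.7, -67.0, 3.4]
ee_rot: [180.0, 0.0, 180.0]
force: [-0.2, 0.3, -0.1]
gripper_width: 47.7
gripper_force: 0.0
```

Emit:
send_rows(targets="0 0 0 0 0 0 0;0 0 -0.03 0 0 0 0;0 0 -0.07 0 0 0 0;0 0 -0.1 0 0 0 0;0 0 -0.13 0 0 0 0;0 0 -0.15 0 0 0 0;0 0 -0.15 0 0 0 0;0 0 -0.15 0 0 0 0")

```text
time_s: 9.93
ee_pos: [490.0, -67.0, 153.8]
ee_rot: [-180.0, 0.1, 180.0]
force: [-1.8, -0.2, -0.9]
gripper_width: 36.9
gripper_force: 6.0
```

```bash
python3 m.py 536 249 150 90; python3 m.py 536 249 150 67
```

```text
t 9.9333 pos [490.  -67.  153.8] q [ -9.  14. 105.   0.  61. -99.] w 36.9
shift [-0.0458  0.316   0.0039] turn [-0.   0.1 -0. ]
t 9.9333 pos [490.  -67.  153.8] q [ -9.  14. 105.   0.  61. -99.] w 36.9
shift [-0.0458  0.316   0.0039] turn [ 0.   0.1 23. ]
```

Emit:
send_rows(targets="-0.046 0.316 0 0 0 23 0;-0.046 0.316 0 0 0 23 0;-0.046 0.316 0 0 0 23 0;-0.046 0.316 0 0 0 23 0;-0.046 0.316 0 0 0 23 0;-0.046 0.316 0 0 0 23 0;-0.046 0.316 0 0 0 23 0;-0.046 0.316 0 0 0 23 0;-0.046 0.316 0 0 0 23 0;-0.046 0.316 0 0 0 23 0;-0.046 0.316 0 0 0 23 0;-0.046 0.316 0 0 0 23 0")

```text
time_s: 10.93
ee_pos: [535.0, 247.5, 152.0]
ee_rot: [-179.9, -0.1, 156.9]
force: [1.3, 0.1, 0.6]
gripper_width: 37.0
gripper_force: 6.0
```

```bash
python3 m.py 536 249 40 67; python3 - <<'E'
from h import *
import pickle
f=grab('wrist'); s=grab('side'); pickle.dump((f,s),open('w4.pkl','wb'))
a=cv2.resize(f['image'][120:280,160:340],None,fx=2.2,fy=2.2,interpolation=cv2.INTER_CUBIC)
b=cv2.resize(s['image'][170:320,180:330],(352,352),interpolation=cv2.INTER_CUBIC)
cv2.imwrite('pics/w4.png',np.hstack([a,b]))
E
```

```text
t 10.9333 pos [535.  247.5 152. ] q [ 24.  22.  93.  -0.  65. -43.] w 37.0
shift [-0.0005  0.0021  0.112 ] turn [-0.1 -0.1 -0.1]
```

View pics/w4.png

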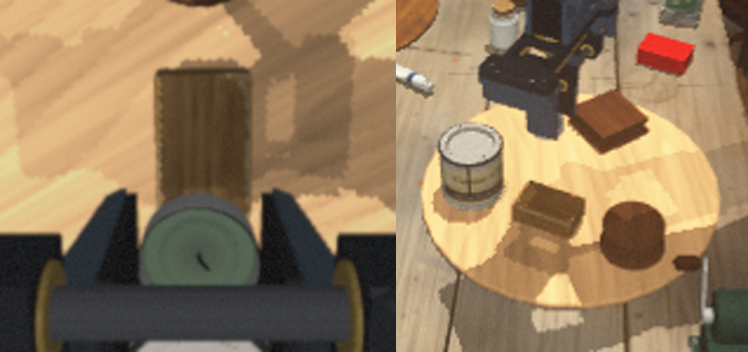

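The tea light is held level between the fingers, its wax centred near (200,248) in the left pane; the block lies flat between tin and round plinth.

```bash
python3 - <<'E'
from h import *
import pickle
f=pickle.load(open('w4.pkl','rb'))[0]
uv=np.array([(137,250),(260,250),(200,248)])/2.2+(160,120)
for z in (160,164,168):
    q=plane(f,uv,z); print(z,q.round(1),np.hypot(*(q[1]-q[0])))
E
```

```text
160 [[525.7 231.6]
 [539.7 264.5]
 [532.3 248.7]] 35.81734768038453
164 [[524.2 232.7]
 [537.9 264.8]
 [530.6 249.4]] 34.93404107148225
168 [[522.7 233.8]
 [536.1 265.1]
 [529.  250.1]] 34.05073446258
```

Emit:
send_rows(targets="-0.0005 0.001 0.04 0 0 0 0;-0.0005 0.001 0.075 0 0 0 0;-0.0005 0.001 0.095 0 0 0 0;-0.0005 0.001 0.102 0 0 0 0;-0.0005 0.001 0.105 0 0 0 0;-0.0005 0.001 0.105 0 0 0 0;-0.0005 0.001 0.105 0 0 0 0")

```text
time_s: 11.62
ee_pos: [537.8, 249.9, 49.7]
ee_rot: [179.9, 0.1, 156.9]
force: [0.5, 1.1, 0.8]
gripper_width: 36.5
gripper_force: 6.0
```

Emit:
send_rows(targets="0 -0.001 0.003 0 0 0 0;0 -0.001 0.005 0 0 0 0;0 -0.001 0.007 0 0 0 0;0 -0.001 0.008 0 0 0 0;0 -0.001 0.008 0 0 0 0;0 -0.001 0.008 0 0 0 0")

```text
time_s: 12.12
ee_pos: [537.6, 249.2, 42.2]
ee_rot: [179.8, 0.2, 157.0]
force: [0.5, -0.7, 6.4]
gripper_width: 36.7
gripper_force: 6.0
```

Emit:
send_rows(targets="0 0 0 0 0 0 45;0 0 0 0 0 0 60;0 0 0 0 0 0 60;0 0 0 0 0 0 70;0 0 -0.02 0 0 0 70;0 0 -0.06 0 0 0 100;0 0 -0.1 0 0 0 100;0 0 -0.14 0 0 0 100;0 0 -0.14 0 0 0 100;0 0 -0.14 0 0 0 100")

```text
time_s: 12.95
ee_pos: [537.5, 249.5, 182.8]
ee_rot: [179.7, 0.2, 157.0]
force: [0.3, -0.7, -0.7]
gripper_width: 90.9
gripper_force: 0.0
```

```bash
python3 m.py 622 -122 150 90; python3 - <<'E'
from h import *
import pickle
f=grab('wrist');pickle.dump(f,open('w5.pkl','wb'))
cv2.imwrite('pics/w5.png',cv2.resize(f['image'][120:250,180:320],None,fx=4,fy=4,interpolation=cv2.INTER_CUBIC))
E
```

```text
t 12.95 pos [537.5 249.5 182.8] q [ 24.  21.  90.   0.  68. -43.] w 90.9
shift [-0.2229 -0.309   0.0324] turn [  0.2   0.3 -23. ]
```

View pics/w5.png

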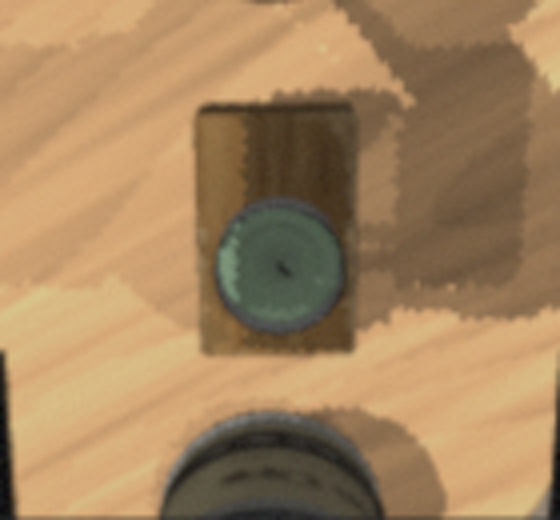

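The tea light sits level on the block at (281,266), somewhat toward the tin of the block's middle (277,230).

```bash
python3 - <<'E'
from h import *
import pickle
f=pickle.load(open('w5.pkl','rb'))
c=lambda l:np.array(l)/4.+(180,120)
q=plane(f,c([(197,107),(355,107),(354,353),(202,353)]),35); t=plane(f,c([(281,266)]),50)[0]
print(q.round(1),q.mean(0),t,t-q.mean(0),np.hypot(*(t-q.mean(0))))
E
```

```text
[[491.7 243.1]
 [509.6 284.9]
 [578.9 256.5]
 [560.6 213.7]] [535.21793864 249.55707139] [541.08467258 248.24984038] [ 5.86673394 -1.30723102] 6.0106089571941395
```

Emit:
send_rows(targets="-0.223 -0.309 0 0 0 -23 100;-0.223 -0.309 0 0 0 -23 100;-0.223 -0.309 0 0 0 -23 100;-0.223 -0.309 0 0 0 -23 100;-0.223 -0.309 0 0 0 -23 100;-0.223 -0.309 0 0 0 -23 100;-0.223 -0.309 0 0 0 -23 100;-0.223 -0.309 0 0 0 -23 100;-0.223 -0.309 0 0 0 -23 100;-0.223 -0.309 0 0 0 -23 100;-0.223 -0.309 0 0 0 -23 100;-0.223 -0.309 0 0 0 -23 100")

```text
time_s: 14.0
ee_pos: [619.5, -122.8, 177.8]
ee_rot: [179.9, -0.2, 179.9]
force: [0.4, -0.1, -0.7]
gripper_width: 91.3
gripper_force: 0.0
```

```bash
python3 m.py 622 -122 15 90; python3 - <<'E'
from h import *
f=grab('wrist')
im=f['image']; u=proj(f,[[622,-122,71],[603,-254,116]]); print(u)
cv2.imwrite('pics/w6.png',cv2.resize(im,None,fx=1.5,fy=1.5))
import pickle;pickle.dump(f,open('w6.pkl','wb'))
E
```

```text
t 14.0 pos [ 619.5 -122.8  177.8] q [ -12.   25.   85.    0.   71. -102.] w 91.3
shift [-0.0032  0.0005  0.1628] turn [ 0.1 -0.2 -0.1]
[[250.60078157 192.54696294]
 [ 98.88711914 186.07877611]]
```

View pics/w6.png

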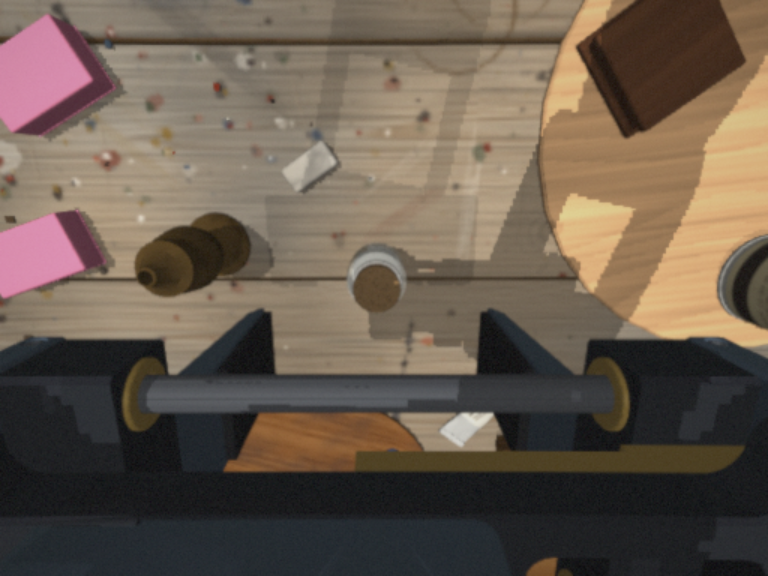

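The cork is centred at (376,288) and the urn's tip at (148,276), both matching the predicted spots within 2 mm.

Emit:
send_rows(targets="-0.0025 0.0006 0.04 0 0 0 100;-0.0025 0.0006 0.08 0 0 0 100;-0.0025 0.0006 0.115 0 0 0 100;-0.0025 0.0006 0.14 0 0 0 100;-0.0025 0.0006 0.158 0 0 0 100;-0.0025 0.0006 0.166 0 0 0 100;-0.0025 0.0006 0.166 0 0 0 100;-0.0025 0.0006 0.166 0 0 0 20;-0.0025 0.0006 0.166 0 0 0 20;-0.0025 0.0006 0.166 0 0 0 20;-0.0025 0.0006 0.166 0 0 0 20;-0.0025 0.0006 0.166 0 0 0 20", grip_force=15)

```text
time_s: 15.05
ee_pos: [623.6, -122.3, 15.2]
ee_rot: [-180.0, 0.1, 180.0]
force: [-0.1, -0.3, 0.5]
gripper_width: 60.7
gripper_force: 0.0
```

Emit:
send_rows(targets="0 0 0 0 0 0 0;0 0 0 0 0 0 0;0 0 0 0 0 0 0;0 0 0 0 0 0 0;0 0 -0.03 0 0 0 0;0 0 -0.07 0 0 0 0;0 0 -0.11 0 0 0 0;0 0 -0.15 0 0 0 0;0 0 -0.15 0 0 0 0;0 0 -0.15 0 0 0 0")

```text
time_s: 15.88
ee_pos: [624.4, -122.5, 166.7]
ee_rot: [-179.9, 0.3, 180.0]
force: [0.1, 0.3, -2.2]
gripper_width: 44.7
gripper_force: 15.0
```

```bash
python3 m.py 440 289 160 66
```

```text
t 15.8833 pos [ 624.4 -122.5  166.7] q [ -12.   25.   86.    0.   69. -102.] w 44.7
shift [0.1846 0.4114 0.0053] turn [ 0.   0.3 24. ]
```

Emit:
send_rows(targets="0.185 0.411 0.003 0 0 24 0;0.185 0.411 0.003 0 0 24 0;0.185 0.411 0.003 0 0 24 0;0.185 0.411 0.003 0 0 24 0;0.185 0.411 0.003 0 0 24 0;0.185 0.411 0.003 0 0 24 0;0.185 0.411 0.003 0 0 24 0;0.185 0.411 0.003 0 0 24 0;0.185 0.411 0.003 0 0 24 0;0.185 0.411 0.003 0 0 24 0;0.185 0.411 0.003 0 0 24 0;0.185 0.411 0.003 0 0 24 0")

```text
time_s: 16.88
ee_pos: [434.4, 293.3, 158.9]
ee_rot: [-179.9, -0.3, 156.3]
force: [-0.1, -0.2, -1.1]
gripper_width: 45.3
gripper_force: 15.0
```

Emit:
send_rows(targets="0 0 0 0 0 0 0;0 0 0 0 0 0 0;0 0 0 0 0 0 0")

```text
time_s: 17.13
ee_pos: [438.2, 287.6, 160.1]
ee_rot: [-179.9, -0.1, 155.9]
force: [0.7, -0.6, -1.5]
gripper_width: 44.9
gripper_force: 15.0
```

```bash
python3 m.py 440 289 62 66; python3 - <<'E'
from h import *
import pickle
f=grab('wrist');s=grab('side');g=grab('scene'); pickle.dump((f,s,g),open('w7.pkl','wb'))
a=cv2.resize(f['image'][100:300,160:340],(360,400),interpolation=cv2.INTER_CUBIC)
b=cv2.resize(s['image'][150:310,190:340],(375,400),interpolation=cv2.INTER_CUBIC)
cv2.imwrite('pics/w7.png',np.hstack([a,b]))
E
```

```text
t 17.1333 pos [438.2 287.6 160.1] q [ 32.  16. 101.  -0.  63. -34.] w 44.9
shift [-0.0012  0.0022  0.0981] turn [-0.1 -0.1 -0.1]
```

View pics/w7.png

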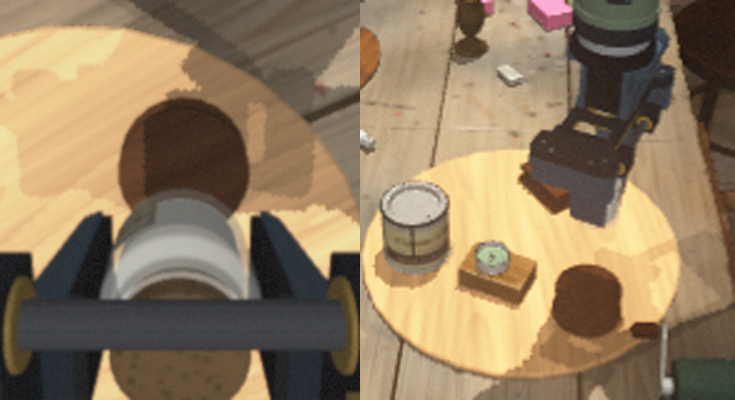

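```bash
python3 - <<'E'
from h import *
import pickle
f,s,g=pickle.load(open('w7.pkl','rb'))
print(plane(f,np.array([(119,166),(248,166),(184,97),(184,166)])/2.+(160,100),44).round(1))
k=400/150.
print('side',plane(s,[[190+(588-360)/2.5,150+288/2.5]],44))
print('jar cork',plane(f,np.array([(107,348),(251,348)])/2.+(160,100),160-13+71).mean(0), pose()[0])
E
```

```text
[[419.8 259. ]
 [448.1 322.3]
 [400.4 305.9]
 [434.1 290.9]]
side [[439.99934341 288.94895235]]
jar cork [433.65564057 288.92237604] [438.69145076 287.75092009 160.85704059]
```

Emit:
send_rows(targets="0 0.0015 0.04 0 0 0 0;0 0.0015 0.07 0 0 0 0;0 0.0015 0.088 0 0 0 0;0 0.0015 0.095 0 0 0 0;0 0.0015 0.097 0 0 0 0;0 0.0015 0.097 0 0 0 0;0 0.0015 0.097 0 0 0 0")

```text
time_s: 17.87
ee_pos: [440.1, 290.7, 65.5]
ee_rot: [179.9, 0.1, 155.9]
force: [0.7, -0.2, -2.2]
gripper_width: 45.3
gripper_force: 15.0
```

Emit:
send_rows(targets="0 0 0.001 0 0 0 0;0 0 0.002 0 0 0 0;0 0 0.003 0 0 0 0;0 0 0.003 0 0 0 0;0 0 0.003 0 0 0 0")

```text
time_s: 18.28
ee_pos: [438.9, 290.4, 61.3]
ee_rot: [180.0, 0.0, 156.0]
force: [-0.2, -0.1, -1.7]
gripper_width: 45.1
gripper_force: 15.0
```

Emit:
send_rows(targets="0 0 0.001 0 0 0 0;0 0 0.002 0 0 0 0;0 0 0.003 0 0 0 0;0 0 0.003 0 0 0 0;0 0 0.003 0 0 0 0")

```text
time_s: 18.7
ee_pos: [438.9, 290.3, 58.3]
ee_rot: [180.0, -0.0, 156.0]
force: [-0.6, 0.1, 1.8]
gripper_width: 45.2
gripper_force: 15.0
```

Emit:
send_rows(targets="0 0 0.0006 0 0 0 0;0 0 0.0006 0 0 0 0;0 0 0.0006 0 0 0 55;0 0 0.0006 0 0 0 75;0 0 0.0006 0 0 0 90;0 0 0.0006 0 0 0 90;0 0 -0.02 0 0 0 90;0 0 -0.06 0 0 0 100;0 0 -0.1 0 0 0 100;0 0 -0.14 0 0 0 100;0 0 -0.14 0 0 0 100;0 0 -0.14 0 0 0 100")

```text
time_s: 19.7
ee_pos: [440.1, 291.1, 200.6]
ee_rot: [179.7, 0.2, 156.0]
force: [-0.3, -1.4, -1.6]
gripper_width: 91.1
gripper_force: 0.0
```

```bash
python3 m.py 603 -254 210 90; python3 - <<'E'
from h import *
import pickle
f=grab('wrist');s=grab('side');g=grab('scene'); pickle.dump((f,s,g),open('w8.pkl','wb'))
a=cv2.resize(f['image'][100:300,160:340],(360,400),interpolation=cv2.INTER_CUBIC)
b=cv2.resize(s['image'][150:310,190:340],(375,400),interpolation=cv2.INTER_CUBIC)
cv2.imwrite('pics/w8.png',np.hstack([a,b]))
E
```

```text
t 19.7 pos [440.1 291.1 200.6] q [ 32.  14.  97.   0.  68. -34.] w 91.1
shift [-0.3707 -0.4315 -0.0104] turn [  0.2   0.2 -24. ]
```

View pics/w8.png

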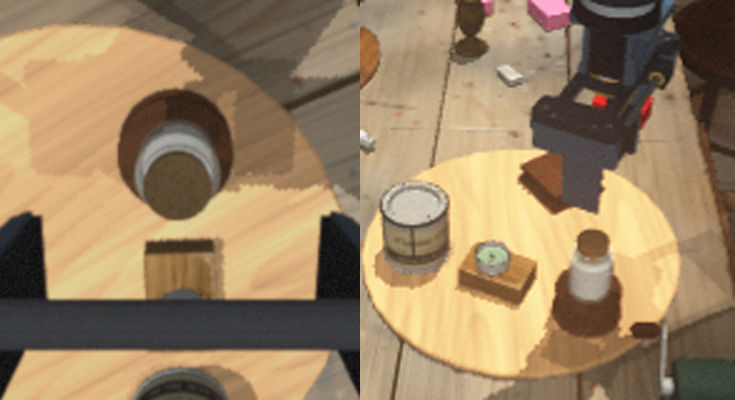

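The jar stands upright on the round plinth (cork at (178,185), plinth centre about (176,149) in the left pane; cork at (593,240) in the right pane).

```bash
python3 - <<'E'
from h import *
import pickle
f,s,g=pickle.load(open('w8.pkl','rb'))
c=lambda u:[np.array(u)/2.+(160,100)]
print(plane(f,c((178,185)),115),plane(f,c((176,149)),44))
print('side cork',plane(s,[[190+(593-360)/2.5,150+240/2.5]],115),'scene plinth proj',proj(s,[[440,289,44]]))
E
```

```text
[[437.10884846 291.20637435]] [[434.5299601  291.11993309]]
side cork [[439.8479423 290.4350063]] scene plinth proj [[281.20043621 265.21431185]]
```

Emit:
send_rows(targets="-0.371 -0.432 -0.01 0 0 -24 100;-0.371 -0.432 -0.01 0 0 -24 100;-0.371 -0.432 -0.01 0 0 -24 100;-0.371 -0.432 -0.01 0 0 -24 100;-0.371 -0.432 -0.01 0 0 -24 100;-0.371 -0.432 -0.01 0 0 -24 100;-0.371 -0.432 -0.01 0 0 -24 100;-0.371 -0.432 -0.01 0 0 -24 100;-0.371 -0.432 -0.01 0 0 -24 100;-0.371 -0.432 -0.01 0 0 -24 100;-0.371 -0.432 -0.01 0 0 -24 100;-0.371 -0.432 -0.01 0 0 -24 100")

```text
time_s: 20.85
ee_pos: [577.5, -178.0, 204.4]
ee_rot: [179.9, -0.2, 180.0]
force: [0.6, 0.4, 0.6]
gripper_width: 91.5
gripper_force: 0.0
```

```bash
python3 m.py 603 -254 210 90
```

```text
t 20.85 pos [ 577.5 -178.   204.4] q [ -18.   21.   86.    0.   72. -108.] w 91.5
shift [-0.0255 -0.076  -0.0059] turn [ 0.1 -0.2 -0. ]
```

```bash
python3 - <<'E'
from h import *
import pickle
f=pickle.load(open('w6.pkl','rb'))
print(plane(f,np.array([(148,276)])/1.5,116),plane(f,np.array([(218,244)])/1.5,5), 'jar',plane(f,np.array([(376,288)])/1.5,71))
E
```

```text
[[ 601.13944456 -253.91653393]] [[ 600.91209557 -254.20789804]] jar [[ 621.40412713 -121.92912654]]
```

Emit:
send_rows(targets="-0.026 -0.076 0 0 0 0 100;-0.026 -0.076 0 0 0 0 100;-0.026 -0.076 0 0 0 0 100;-0.026 -0.076 0 0 0 0 100;-0.026 -0.076 0 0 0 0 100")

```text
time_s: 21.27
ee_pos: [603.3, -251.4, 204.5]
ee_rot: [179.9, -0.2, 179.9]
force: [0.3, 0.3, 0.4]
gripper_width: 90.9
gripper_force: 0.0
```

```bash
python3 - <<'E'
from h import *
f=grab('wrist'); print(pose()[0])
import pickle;pickle.dump(f,open('w9.pkl','wb'))
im=f['image']; u=proj(f,[[603,-254,116],[603,-254,60],[603,-254,2]]); print(u)
# urn: dark-brown mask near projection
hsv=cv2.cvtColor(im,cv2.COLOR_BGR2HSV)
m=((hsv[...,2]<105)&(hsv[...,1]>95)).astype('u1')
m=cv2.morphologyEx(m,cv2.MORPH_OPEN,np.ones((3,3)))
n,l,st,ce=cv2.connectedComponentsWithStats(m)
for i in range(1,n):
    if st[i,4]>200: print(st[i],ce[i].round(0))
x,y=u.mean(0).astype(int)
for r in range(y-66,y+48,6): print(r,''.join('#' if v else '.' for v in m[r,x-60:x+60:3]))
print(x-60)
E
```

```text
[ 603.39764198 -250.84521204  205.25380258]
[[247.23559941 194.78508659]
 [247.58718587 181.56897773]
 [247.84566626 171.84842595]]
[355   0  41  20 383] [376.   9.]
[ 480   30   32   76 1384] [500.  65.]
[ 227  153   38   51 1589] [246. 178.]
[ 84 238  26  50 577] [ 94. 260.]
[392 238  26  50 585] [407. 262.]
[ 237  297  259   19 3771] [371. 306.]
116 ........................................
122 ........................................
128 ........................................
134 ........................................
140 ........................................
146 ........................................
152 ........................................
158 ...............##########...............
164 ..............############..............
170 ..............############..............
176 ..............##########.#..............
182 ..............############..............
188 ..............############..............
194 ...............##########...............
200 ................########................
206 ........................................
212 ........................................
218 ........................................
224 ........................................
187
```

Emit:
send_rows(targets="0.0012 -0.0015 0.04 0 0 0 100;0.0012 -0.0015 0.08 0 0 0 100;0.0012 -0.0015 0.115 0 0 0 100;0.0012 -0.0015 0.14 0 0 0 100;0.0012 -0.0015 0.158 0 0 0 100;0.0012 -0.0015 0.168 0 0 0 100;0.0012 -0.0015 0.168 0 0 0 100;0.0012 -0.0015 0.168 0 0 0 100;0.0012 -0.0015 0.168 0 0 0 20;0.0012 -0.0015 0.168 0 0 0 20;0.0012 -0.0015 0.168 0 0 0 20;0.0012 -0.0015 0.168 0 0 0 20", grip_force=25)

```text
time_s: 22.32
ee_pos: [603.5, -253.8, 39.7]
ee_rot: [-180.0, 0.1, 180.0]
force: [-0.6, -0.6, 0.6]
gripper_width: 67.3
gripper_force: 0.0
```

Emit:
send_rows(targets="0 0 0 0 0 0 0;0 0 0 0 0 0 0;0 0 0 0 0 0 0;0 0 0 0 0 0 0;0 0 0 0 0 0 0;0 0 0 0 0 0 0")

```text
time_s: 22.82
ee_pos: [603.4, -254.2, 39.0]
ee_rot: [-180.0, 0.1, 180.0]
force: [0.2, -2.4, 1.1]
gripper_width: 43.9
gripper_force: 25.0
```

Emit:
send_rows(targets="0 0 -0.03 0 0 0 0;0 0 -0.07 0 0 0 0;0 0 -0.1 0 0 0 0;0 0 -0.13 0 0 0 0;0 0 -0.13 0 0 0 0;0 0 -0.13 0 0 0 0")

```text
time_s: 23.32
ee_pos: [603.3, -253.5, 169.7]
ee_rot: [-180.0, 0.1, 180.0]
force: [0.2, 0.1, -2.9]
gripper_width: 44.3
gripper_force: 25.0
```

```bash
python3 m.py 465 83.5 169 90
```

```text
t 23.3167 pos [ 603.3 -253.5  169.7] q [ -24.   27.   82.    0.   70. -114.] w 44.3
shift [1.385e-01 3.369e-01 3.000e-04] turn [-0.   0.1 -0. ]
```

Emit:
send_rows(targets="0.1385 0.337 0 0 0 0 0;0.1385 0.337 0 0 0 0 0;0.1385 0.337 0 0 0 0 0;0.1385 0.337 0 0 0 0 0;0.1385 0.337 0 0 0 0 0;0.1385 0.337 0 0 0 0 0;0.1385 0.337 0 0 0 0 0;0.1385 0.337 0 0 0 0 0;0.1385 0.337 0 0 0 0 0;0.1385 0.337 0 0 0 0 0;0.1385 0.337 0 0 0 0 0;0.1385 0.337 0 0 0 0 0")

```text
time_s: 24.32
ee_pos: [463.9, 83.0, 167.2]
ee_rot: [-179.9, -0.2, -180.0]
force: [-0.9, -1.8, -1.5]
gripper_width: 43.8
gripper_force: 25.0
```

```bash
python3 m.py 465 83.5 78 90; python3 - <<'E'
from h import *
import pickle
f=grab('wrist'); s=grab('side'); pickle.dump((f,s),open('w10.pkl','wb'))
d=pickle.load(open('f0.pkl','rb'))
# refine square plinth from the start frames + w2 : dark mask centroids cross-check
for n,z in(('side',34),):
    g=d[n]; hsv=cv2.cvtColor(g['image'],cv2.COLOR_BGR2HSV)
    print(proj(g,[[464,83,34],[440,289,44]]))
E
```

```text
t 24.3167 pos [463.9  83.  167.2] q [  9.  11. 107.  -0.  62. -81.] w 43.8
shift [-0.0014  0.0006  0.0892] turn [-0.1 -0.2  0. ]
[[270.96515727 218.29423448]
 [281.20043621 265.21431185]]
```

Emit:
send_rows(targets="-0.0008 0.0002 0.03 0 0 0 0;-0.0008 0.0002 0.06 0 0 0 0;-0.0008 0.0002 0.08 0 0 0 0;-0.0008 0.0002 0.088 0 0 0 0;-0.0008 0.0002 0.09 0 0 0 0;-0.0008 0.0002 0.09 0 0 0 0;-0.0008 0.0002 0.09 0 0 0 0")

```text
time_s: 25.0
ee_pos: [466.8, 83.4, 79.7]
ee_rot: [180.0, 0.1, 179.9]
force: [0.0, 0.6, -2.0]
gripper_width: 44.3
gripper_force: 25.0
```

Emit:
send_rows(targets="0 0 0.001 0 0 0 0;0 0 0.002 0 0 0 0;0 0 0.003 0 0 0 0;0 0 0.003 0 0 0 0;0 0 0.003 0 0 0 0")

```text
time_s: 25.42
ee_pos: [465.5, 83.7, 75.9]
ee_rot: [180.0, 0.0, 180.0]
force: [1.2, -0.2, -3.4]
gripper_width: 43.9
gripper_force: 25.0
```

Emit:
send_rows(targets="0 0 0.001 0 0 0 0;0 0 0.002 0 0 0 0;0 0 0.003 0 0 0 0;0 0 0.003 0 0 0 0;0 0 0.003 0 0 0 0")

```text
time_s: 25.83
ee_pos: [465.7, 83.7, 72.9]
ee_rot: [180.0, 0.0, 180.0]
force: [0.2, -0.6, 0.7]
gripper_width: 44.3
gripper_force: 25.0
```

Emit:
send_rows(targets="0 0 0.0006 0 0 0 0;0 0 0.0006 0 0 0 0;0 0 0.0006 0 0 0 55;0 0 0.0006 0 0 0 75;0 0 0.0006 0 0 0 100;0 0 0.0006 0 0 0 100;0 0 -0.02 0 0 0 100;0 0 -0.06 0 0 0 100;0 0 -0.1 0 0 0 100;0 0 -0.14 0 0 0 100;0 0 -0.14 0 0 0 100;0 0 -0.14 0 0 0 100")

```text
time_s: 26.83
ee_pos: [466.8, 83.9, 214.8]
ee_rot: [179.9, 0.3, 180.0]
force: [-0.6, -0.8, 0.1]
gripper_width: 91.5
gripper_force: 0.0
```

```bash
python3 - <<'E'
from h import *
import pickle
f=grab('wrist'); s=grab('side'); pickle.dump((f,s),open('w11.pkl','wb')); print(pose()[0])
u=proj(f,[[464,83,150],[464,83,90],[464,83,34]]); print(u)
hsv=cv2.cvtColor(f['image'],cv2.COLOR_BGR2HSV); x,y=u.mean(0).astype(int)
for r in range(y-66,y+50,5): print(r,''.join('%x'%(v//16) for v in f['image'][r,x-80:x+80:3,2]))
print(x-80)
E
```

```text
[464.61867252  83.54024609 211.68468139]
[[248.97639178 198.82971566]
 [249.11899402 182.49011343]
 [249.21046207 172.00303305]]
118 888899999788888988acccccccccccccccdbbbbbddddddddc99999
123 99998889989888888bccccccccccccccccccccccddddddddc89999
128 8888887787888888cccccccccccb6cccccccccccccccccccb98999
133 988998888888888cccccdddddb55538ddddccccccccccbbb889999
138 99899888888888bcddddddc955555537cccccccccbbbbbcc899999
143 88788777778889cdddddd755555555545bbcbbbbbbccccccb99999
148 9989988888888cccccb5555555555555549bcccccccbbbbba88999
153 665666555555bcccb555555544433455553acbbbbbbbbbccc99888
158 877887777779cc85555555455544443355539bbbbccccccba88889
163 899a9999999bc5555555455444333332234648cccccbbbcc999999
168 aaaaa999999cca5555555533333322222333547cbccccccc999888
173 aaaaaa99759bccb555554223333332222233333587777777999999
178 9889999888cdcccc75552233333334322234345577778789999999
183 9a9aaaaaaaddddddda552233323333332233489999999999999999
188 aaaaaa9aabddddddddc6233233333334427999aaa9a999999a9999
193 999999999adddddddddd732223333333389999999999aaaaaaaaaa
198 aaaaaaaaaaddddddddddd32222323233499999aaaaaaaaaaaaaaa9
203 9999999999dddddddddddb3222222224aaaaaaaaa9999999999999
208 2223799999ddddddddddddda422224999999999999999999998312
213 20117aaa9acddddddddddddddddd99999999999aaaaaaaaa998111
218 11006baaaabdddddddddddddddddcbaaaacccdddc9999999996111
223 01014aaaaaadddddddddddddddddddddddddddddddcccccdd95111
228 11113aaaaaaaddddddddddddddddddddddddddddddddddddd93101
233 01112aaaaaaacddddddddddddddddddddddddddddddddddddc2111
169
```

```bash
python3 - <<'E'
from h import *
import pickle
f,s=pickle.load(open('w11.pkl','rb'))
print('plinth',plane(f,[(209,164),(288,173),(253,127)],34).round(1), 'mid',plane(f,[(209,164),(288,173)],34).mean(0))
print('foot front (row~151)',proj(f,[[436.5,83,38]]),'belly left/right',proj(f,[[464,60,90],[464,106,90],[487,83,90]]))
print('urn foot y',plane(f,[(248,151)],38))
h=s['image']; x,y=proj(s,[[464,83,90]])[0].astype(int); print(x,y,proj(s,[[464,83,150],[464,83,34]]))
for r in range(y-36,y+44,3): print(r,''.join('%x'%(v//16) for v in h[r,x-30:x+30:1,2]))
E
```

```text
plinth [[453.4  31.1]
 [465.4 133.6]
 [406.8  87.9]] mid [459.39438791  82.33422244]
foot front (row~151) [[249.15161227 151.29680682]] belly left/right [[228.34147313 182.52731446]
 [269.89271156 182.45174754]
 [249.17025663 202.23929454]]
urn foot y [[436.12352913  81.54768866]]
271 204 [[272.98969514 187.77045577]
 [270.96515727 218.29423448]]
168 bbbbbbbbbbbaaaaaaaaaaaaaaaa64444444344446aaaa9aaaa99aa755578
171 aaaaaaaaabaaaaaaaaaaaa999a9544444443444479aaa998778997545675
174 aaaaaaaabaaaaaaaaaaaa9999984444444444445899aaaabbbba76787655
177 aaaaddddedbaaaaaa9a987889984444444444446999aaaabbba776665556
180 bbba668ceeeeedaaaa99a9aaa9999998699999aa9aaabbbbbcbba7777766
183 ccbbbca7798667aaaaa9aaaaaaaaaaa96899aaaaaaaaabbbbbcbbbbbbbbb
186 ccccccbbccbbbbbbbbaabbaaaaaaaa98689999aaaaaaceeeeeeeeeedbbbb
189 ccccccccccbbccccbbbbbbbbbbaa944446999aaaaacfeeeeeeeeeeeeeeee
192 cccccccccccccccbbccccccb9544455555458aaaba989999befeeeeeeeee
195 ccccccccccccccbba99bcccca5555555555569bbb98889988988899999ad
198 dccdddccccccccccccccccc945454444444447bbbbbba789888888898888
201 dddddddcdccdcccddddcccb445555544
[... 303 characters left out ...]
fffa7877887555555555555456666778ceecaaaaaaaaaaaa9a
219 fffffffffffffd7555555555555455555455556676677adeeeedccbbbbbb
222 ffffffffffffb65555455555555554554445667776556aeeeeeeffffecbb
225 ffffffbbbbbccbbb7555555555555555777655555565458deeeeefffffff
228 ffffffbbbbbbccbbbcb756555556555545555445567cfeeeeeeeeeffffff
231 ffffffcbbbbbcccbbbcbba756555554455567beeeeeeeeeeeeeeeffffffe
234 ffffffffbbbbcccbbbbcbba9875568beeeeeeeeeeeeeeeeeeeeeefffffee
237 fffbbbbcbbbbcccccbbbbbb98889beeeeeeeeeeeeeeeeeeeefffffffffff
240 ffbbbcbcbbbbbcccccbbbba999989beeeeeeeeeeeeeeeeeeefffffffffff
243 fffffbbccbbbbccccccbbbbbb9999beeeeeeecbcbccbbccdeeffffffffff
246 a99aa9bccbbbbbccccbbbbbbbbbbaabbbbaabbccccccccccbabbbbbccccc
```

```bash
python3 -c "
from workcell import env
print(env.job_done())"
```

```text
the job is handed in; nothing more can be done
None
```

I handed in the still life at about 27 s of the 120 s allowed: urn, jar, block and tea light are all in place, upright and released by my camera checks (urn and jar within about 5 mm of their plinth middles, block about 3 mm off midway, tea light about 6 mm off the block's middle), but the hand-in gave back no verdict.

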